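# Put the heating loop on bypass

### The job

The heating loop's filter is due for cleaning, so put the loop on bypass: push the lever of the plain branch, the one with neither filter nor gauge, round until it lies fully along its pipe (open), and only then push the lever of the filter branch fully across its pipe (shut). Only push the levers, do not pick anything up; leave the gauge branch's lever as it is, leave the loose things lying where they are, and finish clear of everything.

Things in the scene. Friction and masses are not known exactly. Their poses are not given: they have to be found in the camera images.
- bypass_lever (a joint): lever of the plain bypass branch's valve, like the other two. 0 = fully open: along its pipe, pointing to the robot's side of the station; pi/2 = fully shut: square across its pipe, pointing to the station's left (+y). Grows clockwise seen from above. Rigid stops at 0 and pi/2; no spring, friction (about 0.28 N m, 3.5 N at the push point) holds it where left. Starts shut or nearly so (1.1 to pi/2).
- filter_lever (a joint): lever of the filter branch's valve, like the other two. 0 = fully open: along its pipe, pointing to the robot's side of the station; pi/2 = fully shut: square across its pipe, pointing to the station's left (+y). Grows clockwise seen from above. Rigid stops at 0 and pi/2; no spring, friction (about 0.28 N m, 3.5 N at the push point) holds it where left. Starts open or nearly so (0 to 0.3).
- gauge_lever (a joint): lever of the gauge branch's valve, like the other two. 0 = fully open: along its pipe, pointing to the robot's side of the station; pi/2 = fully shut: square across its pipe, pointing to the station's left (+y). Grows clockwise seen from above. Rigid stops at 0 and pi/2; no spring, friction (about 0.28 N m, 3.5 N at the push point) holds it where left. Starts anywhere; not to be moved.
- bypass_grip (a point): push point on the bypass lever: on its black grip sleeve, 80 mm from the turning axis, at mid height, 100 mm above the worktop. Sleeve 18 mm wide, 14 mm high (93 to 107 mm above the worktop), from 33 to 95 mm from the axis, with upright sides to push on.
- filter_grip (a point): push point on the filter lever: on its black grip sleeve, 80 mm from the turning axis, at mid height, 100 mm above the worktop. Sleeve 18 mm wide, 14 mm high (93 to 107 mm above the worktop), from 33 to 95 mm from the axis, with upright sides to push on.
- gauge_grip (a point): push point on the gauge lever: on its black grip sleeve, 80 mm from the turning axis, at mid height, 100 mm above the worktop. Sleeve 18 mm wide, 14 mm high (93 to 107 mm above the worktop), from 33 to 95 mm from the axis, with upright sides to push on.
- bypass_pivot (a point): point on the upright turning axis of the bypass lever, 100 mm above the worktop, midway along its branch pipe; x runs along the pipe, away from the robot's side, z up. This branch is bare copper pipe with only the valve.
- filter_pivot (a point): point on the upright turning axis of the filter lever, 100 mm above the worktop, midway along its branch pipe; x runs along the pipe, away from the robot's side, z up. This branch carries an upright dark steel filter pot, 65 mm across, its top 112 mm above the work surface, centred 78 mm from the axis towards the station's far side (+x of this point).
- gauge_pivot (a point): point on the upright turning axis of the gauge lever, 100 mm above the worktop, midway along its branch pipe; x runs along the pipe, away from the robot's side, z up. This branch carries a round gauge, face up, 60 mm across, top 110 mm above the work surface, centred 78 mm from the axis towards the station's far side (+x of this point).
- station: plywood board 370 x 520 x 12 mm fixed on the worktop, origin under its centre, x to its far side, y to its left. Two copper header pipes (140 mm either side of the centre, tops to 74 mm above the worktop) joined by three parallel 22 mm branch pipes 160 mm apart, in any order, each with a lever valve at mid length. Only levers, filter pot and gauge rise above 92 mm.
- jar: loose jar, 64 mm across and 85 mm tall, standing on the worktop left of the station; origin at the centre of its underside. Bystander.
- coupling: loose brass pipe coupling, 34 mm across and 32 mm tall, standing on the station's board between two branches, near side; origin at the centre of its underside. Bystander.
- wrench: loose wrench lying on the worktop right of the station; origin at its underside. Bystander.

How it is judged (in metres and radians):
On the way, in this order (a step that is already met when the one before it is completed fails the run):
1. the bypass lever lies along its pipe (within 0.12 rad of open) while the filter valve is still open (value of joint bypass_lever below 0.12 rad and value of joint filter_lever below 0.5 rad), for 0.2 s.
2. the filter lever stands across its pipe (within 0.12 rad of shut), the bypass still open (value of joint filter_lever above 1.45 rad and value of joint bypass_lever below 0.12 rad), for 0.2 s.
At the end, for the whole second after the job is handed in: bypass lever within 0.12 rad of fully open, filter lever within 0.12 rad of fully shut, both at rest; gauge lever's push point within 15 mm of, and jar, coupling and wrench within 25 mm of, where they began (all of step 2 and velocity of joint filter_lever between -0.05 and 0.05 rad/s and velocity of joint bypass_lever between -0.05 and 0.05 rad/s and distance of gauge_grip from where it was at the start of the episode below 0.015 m and distance of each of jar, coupling, wrench from where it was at the start of the episode below 0.025 m); the robot touches nothing.
It fails at once if the filter valve is pushed towards shut (past 0.5 rad) before the bypass is open (value of joint filter_lever above 0.5 rad and value of joint bypass_lever above 0.2 rad).
It fails at once if the gauge lever is moved more than 15 mm at its push point (distance of gauge_grip from where it was at the start of the episode above 0.015 m).
It fails at once if a bystander is moved, lifted or carried more than 25 mm (distance of any of jar, coupling, wrench from where it was at the start of the episode above 0.025 m).
It also fails if it takes over 56 s, if anything falls off the work surface, if the arm or the gripper's body presses on something with over 40 N, if the wrist force passes 120 N, or if a joint passes its speed limit or range.

### The arm

A 7-joint arm with a two-finger parallel gripper is mounted at the origin on the work surface. World frame = base frame: x ahead of the robot, y to its left, z up, the work surface at z = 0. Lengths are in mm, angles in rad, forces in N, time in s.
With the tool pointing down it reaches from about 400 to 750 mm from the base axis. Payload 19.5 kg.
Tool frame: the origin (TCP) lies between the finger pads; the fingertips stand 8 mm ahead of it and the grasp point (between the pads) lies 11 mm behind it; z points along the fingers, y is the direction in which the jaws open and shut (so a half turn about z gives the same grasp; the last joint's range is limited). The gripper opens to 85 mm and grips with 20 to 120 N. Pads are 22 mm wide; open, the fingers measure 114 mm over their backs; the gripper's body (76 mm by 85 mm) begins 54 mm behind the grasp point. The pads swing forward as they close: fully open they stand 13 mm farther back than shut.
Start: joints at [-1.301, 0.707, -0.028, 1.485, 0.022, 0.951, -0.075], TCP at [176.382, 547.253, 239.268] pointing down, gripper open.
Joint ranges: [-2.71, 2.71], [-0.32, 2.16], [-1.57, 1.52], [0, 2.45], [-1.46, 4.6], [0, 2.02], [-2.83, 2.83]. Speed limits (rad/s): [1.89, 1.89, 2.57, 2.57, 3.01, 3.01, 3.01].

### API

Orientations are given as a rotation vector (axis times angle).
In Python, from workcell import r, viewer, spotter gives the robot as it stands.
- The arm moves only by the tool apply_moves, never from a script. Its argument "targets" is a list that holds one entry, the list of rows, each a list of 6 numbers: the shift along the world's x, y, z in m, then the turn, a rotation vector about the world's x, y, z in rad. In form: [[[tx, ty, tz, ax, ay, az], ...]]. A call has 1 to 5 rows; each row is the pose to reach, as a shift and turn from the pose commanded when the call began; what a row does not reach only later rows make up. A row lasts 1/10 s, in which the tool goes at most 50 mm and 8.59 degrees, less where a joint would pass 70% of its speed; a pose out of reach is approached as far as the arm can. A call with a gripper value outside its range is refused whole. "gripper" is the opening in per cent of the stroke, from 0 (shut) to 100 (fully open), set as the call begins (left out, the last holds). The fingers move at their own pace and stop on an object; "newtons" is the grip in N (left out, the last holds). Time passes only in rows, so rows that repeat a pose let the fingers close. It gives the time, the measured TCP pose, the force and the opening at its end, in the units of the state.
- r.state(): the state, without advancing time (a new reading comes with each control period).
- viewer.read_camera(name): name is "side" or "top"; returns a dict with "img" (384x512x3 uint8, red, green, blue), "fovy" (degrees; the focal length in pixels is half the picture's height over the tangent of half this angle, whatever the lens; pixels are square), "cx", "cy" (the principal point, pixels), "k1" (the pictures are not rectified: a ray, as slopes to the right and down, at radius r is drawn at 1 + k1 r^2 times it, then the intrinsics apply), "R" (3x3) and "t" (3): a world point X has camera coordinates R X + t. Camera axes: x right, y down, z forward; pixel columns grow to the right and rows downward; lengths in mm; the calibration is good to about 2 mm. A picture is of the moment at which its call begins. There is no depth.
- r.sign_off(): hands the job in, once; it reports no verdict.
Trained networks look in a picture, given as the dict that the camera call returned (one of the last four; its "shot" number tells which), for a name from the list of things; names that differ only in an ending like _2 or _b are one class to them, and where a whole thing is asked for, a point or a joint stands for the part that bears it (a point fixed in the world has none). Each returns a list of dicts, best first, with "conf" (0 to 1); they miss things now and then, are a little off and sometimes report something else, mostly with a low value. They report only what shows in the picture. A call takes as long as a camera call.
- spotter.search_frame(label, picture): "bbox" ([centre column, centre row, width, height] in pixels, round what is visible of it).
- spotter.mark_of(label, picture): "point" ([column, row] in pixels: a listed point, or the origin of a listed thing).
The state is a dict: "time_s": time; "joint_positions": joint angles; "joint_velocities": joint speeds; "joint_efforts": joint torques, N m; "tcp_pos": TCP position; "tool_rot": TCP orientation; "wrist_force": force on the tool from outside, world axes, zero at the start; "torque": the same for the moment, N m; "grip_width": finger opening in mm.
Only numpy, scipy, OpenCV 4.12 (cv2) and the standard library are available. Lean on these libraries where they do the work, as an engineer would, in place of code of your own. Each camera call takes 0.05 s, during which the arm holds its last target.

## Working session

There is one attempt and no reset: what is moved stays moved. The work goes in short steps, Python scripts to look and compute and a tool call to move; the robot and the scene stay as the last step left them, time stands still between calls to the robot, and variables do not carry over. Pictures are saved under pics/ and viewed, and the job is handed in when it is done.

Besides the shell and the picture viewer there is one more tool, called after ">>>" by a JSON object that holds its "method" and its "body", one argument or row to a line. apply_moves: Moves the arm, as the interface text tells. Its arguments: {"type":"object","properties":{"targets":{"type":"array","items":{"type":"array","items":{"type":"array","items":{"type":"number"}}}},"gripper":{"type":"number"},"newtons":{"type":"number"}},"required":["targets"]}

```bash
mkdir -p pics; cat > h.py <<'E'
import numpy as np, cv2
from workcell import r, viewer, spotter
def ray(p,uv):
    f=p["img"].shape[0]/2/np.tan(np.radians(p["fovy"])/2)
    d=np.array([(uv[0]-p["cx"])/f,(uv[1]-p["cy"])/f]); u=d.copy()
    for _ in range(30): u=d/(1+p["k1"]*(u@u))
    R=np.array(p["R"]);t=np.array(p["t"])
    return -R.T@t, R.T@np.array([u[0],u[1],1])
def atz(p,uv,z):
    o,d=ray(p,uv); return o+d*(z-o[2])/d[2]
def save(p,n,s=1): cv2.imwrite("pics/"+n,cv2.cvtColor(p["img"],cv2.COLOR_RGB2BGR))
E
python3 - <<'E'
from h import *
s=r.state(); print(s["time_s"],s["tcp_pos"],s["tool_rot"],s["grip_width"],s["wrist_force"])
for n in ["top","side"]:
    p=viewer.read_camera(n); save(p,n+"0.png"); print(n, -np.array(p["R"]).T@np.array(p["t"]))
    for l,z in [("bypass_pivot",100),("bypass_grip",100),("filter_pivot",100),("filter_grip",100),("gauge_pivot",100),("gauge_grip",100),("station",0),("jar",0),("coupling",12),("wrench",0)]:
        for m in spotter.mark_of(l,p)[:2]: print(l,round(m["conf"],2),np.round(m["point"]),np.round(atz(p,m["point"],z)))
E
```

```text
0.0 [176.3228024  547.03454706 238.81891384] [-4.87840221e-01 -3.10332129e+00  1.74429129e-03] 85.38060890392914 [ 0.01850573 -0.59669514 -0.56211103]
top [ 330.95013302  -17.15144586 1105.61412016]
bypass_pivot 0.8 [298. 179.] [ 590. -147.  100.]
bypass_grip 0.6 [266. 184.] [581. -55. 100.]
filter_pivot 0.73 [239. 174.] [614.  23. 100.]
filter_grip 0.55 [239. 202.] [532.  24. 100.]
gauge_pivot 0.87 [184. 174.] [625. 181. 100.]
gauge_grip 0.73 [295. 181.] [ 585. -140.  100.]
gauge_grip 0.61 [156. 184.] [597. 263. 100.]
station 0.82 [242. 181.] [620.  17.   0.]
jar 0.74 [100. 210.] [547. 472.   0.]
coupling 0.58 [211. 200.] [559. 115.  12.]
wrench 0.6 [412. 199.] [ 532. -520.    0.]
side [ 478.24691968 -689.35250699  903.99191402]
bypass_pivot 0.7 [262. 222.] [ 581. -143.  100.]
bypass_grip 0.78 [255. 200.] [575. -62. 100.]
filter_pivot 0.7 [259. 176.] [601.  26. 100.]
filter_grip 0.57 [235. 176.] [530.  37. 100.]
gauge_pivot 0.59 [260. 139.] [634. 188. 100.]
gauge_grip 0.72 [246. 127.] [597. 259. 100.]
station 0.64 [260. 197.] [606.  25.   0.]
jar 0.77 [231. 110.] [565. 489.   0.]
coupling 0.36 [242. 179.] [557. 102.  12.]
wrench 0.24 [234. 176.] [532. 128.   0.]
```

```bash
python3 - <<'E'
import cv2
for n,(a,b,c,d) in {"top":(120,260,130,330),"side":(90,270,170,350)}.items():
    i=cv2.imread(f"pics/{n}0.png"); cv2.imwrite(f"pics/{n}0z.png",cv2.resize(i[a:b,c:d],None,fx=4 if n=="top" else 3.3,fy=4 if n=="top" else 3.3,interpolation=cv2.INTER_CUBIC))
E
```

```text
(no output)
```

View pics/top0.png

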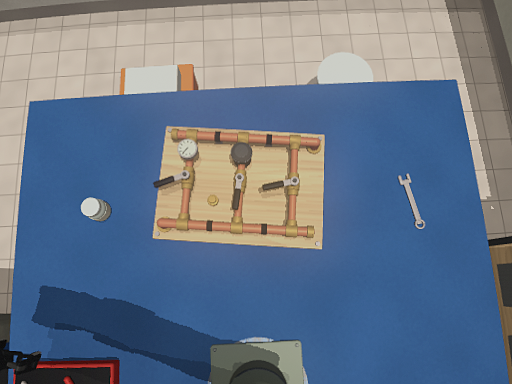

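View pics/top0z.png

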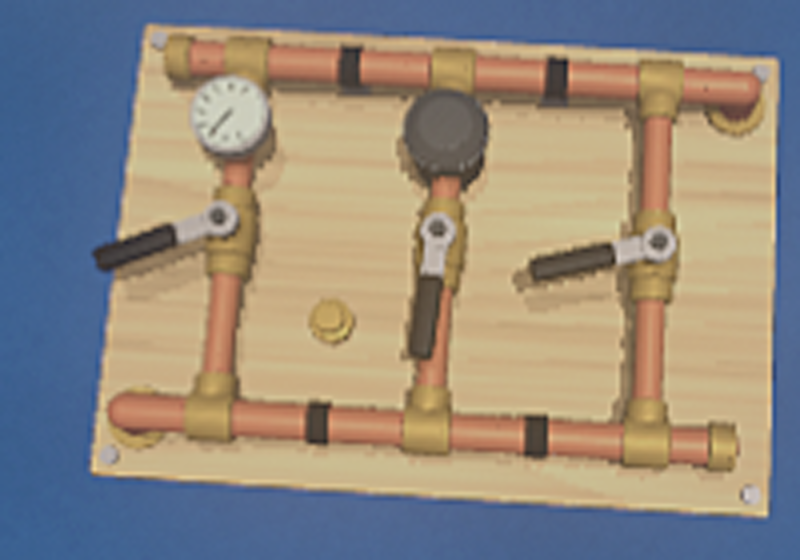

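View pics/side0z.png

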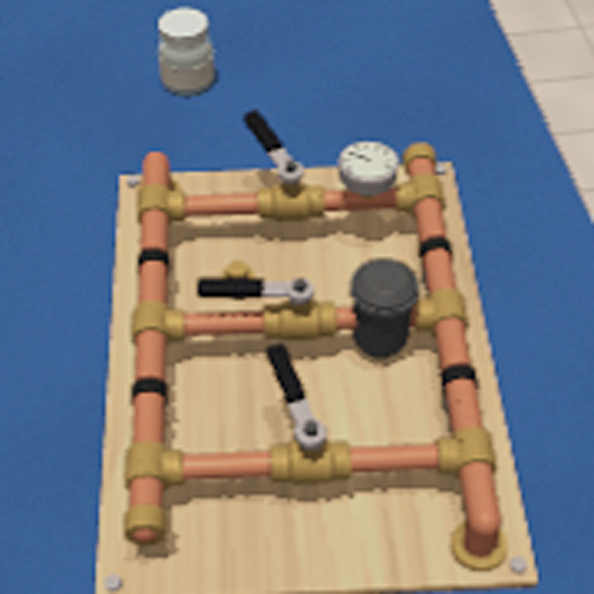

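The top view shows the bypass branch on the right (pivot about (294,181), lever pointing left to (263,188)). The filter branch is in the middle (pivot (239,177), grip end (236,209)), and the gauge is on the left with its lever nearly shut. The coupling stands at (213,200). Next I'll refine the geometry from these pixels.

```bash
python3 - <<'E'
from h import *
p=viewer.read_camera("top"); q=viewer.read_camera("side")
T=lambda x,y:(130+x/4-.4,120+y/4-.4)
S=lambda x,y:(170+x/3.3-.35,90+y/3.3-.35)
for n,t,s in [("byp piv",(658,242),(311,430)),("byp end",(532,269),(276,348)),("fil piv",(438,228),(301,288)),("fil end",(421,357),(199,288)),("gau piv",(218,216),(290,169)),("gau end",(97,259),(251,115))]:
    o1,d1=ray(p,T(*t));o2,d2=ray(q,S(*s))
    A=np.c_[d1,-d2]; k=np.linalg.lstsq(A,o2-o1,rcond=None)[0]
    a,b=o1+k[0]*d1,o2+k[1]*d2
    print(n,np.round((a+b)/2),"gap",np.round(np.linalg.norm(a-b),1),"top@107",np.round(atz(p,T(*t),107)),"side@107",np.round(atz(q,S(*s),107)))
print([np.round(atz(p,T(*c),12)) for c in [(148,25),(778,60),(768,516),(91,474)]], np.round(atz(p,T(331,318),44)))
E
```

```text
byp piv [ 588. -137.  101.] gap 0.3 top@107 [ 587. -136.  107.] side@107 [ 587. -141.  107.]
byp end [573. -44. 100.] gap 0.1 top@107 [571. -44. 107.] side@107 [572. -50. 107.]
fil piv [607.  22. 100.] gap 0.1 top@107 [605.  22. 107.] side@107 [606.  16. 107.]
fil end [514.  38.  99.] gap 1.6 top@107 [512.  38. 107.] side@107 [514.  31. 107.]
gau piv [624. 182. 100.] gap 1.0 top@107 [623. 181. 107.] side@107 [622. 174. 107.]
gau end [597. 271. 100.] gap 0.1 top@107 [595. 269. 107.] side@107 [596. 263. 107.]
[array([817., 257.,  12.]), array([ 758., -256.,   12.]), array([ 393., -215.,   12.]), array([451., 299.,  12.])] [556. 108.  44.]
```

>>> {"method": "apply_moves", "body": {
  "targets": [
    [[0.03, -0.04, 0, 0, 0, 0.04], [0.06, -0.08, 0, 0, 0, 0.08], [0.09, -0.12, 0, 0, 0, 0.12], [0.12, -0.16, 0, 0, 0, 0.16], [0.15, -0.2, 0, 0, 0, 0.2]]
  ],
  "gripper": 0
}}

```text
time_s: 1.7
tcp_pos: [327.3, 345.6, 239.4]
tool_rot: [0.173, 3.137, 0.0]
wrist_force: [2.2, 1.2, -0.7]
grip_width: 12.2
```

>>> {"method": "apply_moves", "body": {
  "targets": [
    [[0.03, -0.04, 0, 0, 0, 0], [0.06, -0.08, 0, 0, 0, 0], [0.09, -0.12, 0, 0, 0, 0], [0.12, -0.16, 0, 0, 0, 0], [0.15, -0.2, 0, 0, 0, 0]]
  ]
}}

```text
time_s: 2.2
tcp_pos: [477.4, 145.4, 239.4]
tool_rot: [0.175, 3.136, 0.0]
wrist_force: [0.7, 0.4, -0.8]
grip_width: -0.0
```

>>> {"method": "apply_moves", "body": {
  "targets": [
    [[0.03, -0.04, 0, 0, 0, 0], [0.06, -0.08, 0, 0, 0, 0], [0.09, -0.12, 0, 0, 0, 0], [0.12, -0.16, 0, 0, 0, 0], [0.14, -0.19, 0, 0, 0, 0]]
  ]
}}

```text
time_s: 2.7
tcp_pos: [617.5, -46.0, 239.1]
tool_rot: [0.179, 3.136, -0.001]
wrist_force: [-0.3, 0.2, 0.4]
grip_width: 0.1
```

>>> {"method": "apply_moves", "body": {
  "targets": [
    [[0.0, 0, -0.04, 0, 0, 0], [0.0, 0, -0.08, 0, 0, 0], [0, 0, -0.11, 0, 0, 0], [0, 0, -0.11, 0, 0, 0]]
  ]
}}

```text
time_s: 3.1
tcp_pos: [614.7, -42.8, 126.0]
tool_rot: [-0.175, -3.131, 0.0]
wrist_force: [-0.4, 0.3, 0.2]
grip_width: 0.2
```

```bash
python3 - <<'E'
from h import *
p=viewer.read_camera("top"); q=viewer.read_camera("side")
a=cv2.resize(p["img"][120:260,150:330],None,fx=4,fy=4)[:,:,::-1]; cv2.imwrite("pics/t1.png",a)
a=cv2.resize(q["img"][90:270,170:350],None,fx=3.3,fy=3.3)[:,:,::-1]; cv2.imwrite("pics/s1.png",a)
E
```

```text
(no output)
```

View pics/t1.png

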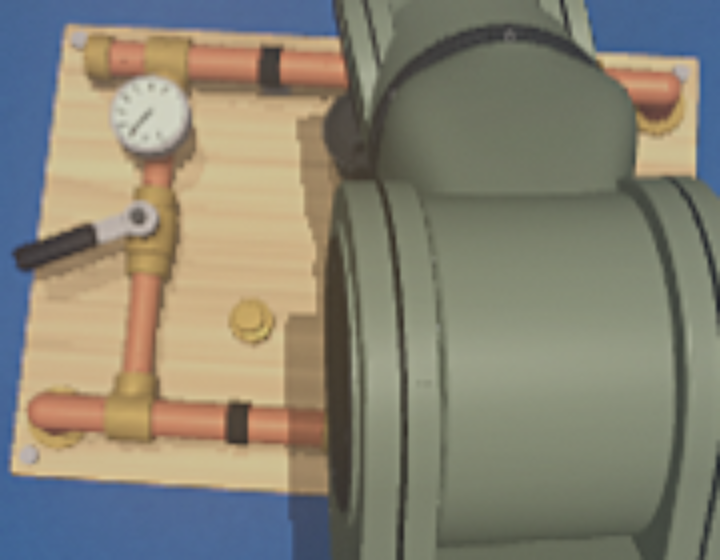

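View pics/s1.png

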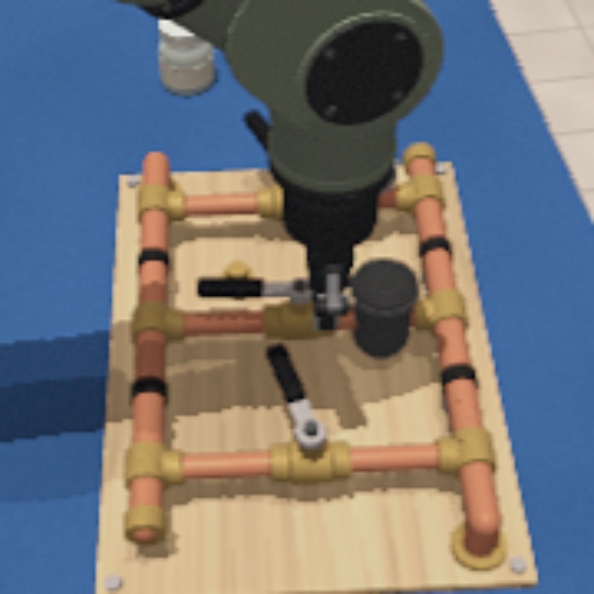

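The arm now hides the levers from the top camera. In the side view the fingertips at about (268,189) are clear of both levers, beyond the bypass lever. I'll go down now and start the arc.

>>> {"method": "apply_moves", "body": {
  "targets": [
    [[-0.002, -0.018, 0, 0, 0, 0], [-0.002, -0.018, -0.025, 0, 0, 0], [-0.002, -0.018, -0.025, 0, 0, 0]]
  ]
}}

```text
time_s: 3.5
tcp_pos: [614.1, -61.1, 104.2]
tool_rot: [-0.176, -3.136, 0.0]
wrist_force: [1.0, 1.1, 1.0]
grip_width: -0.3
```

>>> {"method": "apply_moves", "body": {
  "targets": [
    [[-0.01, 0, 0, 0, 0, 0], [-0.02, 0.0, 0, 0, 0, 0], [-0.03, 0, 0, 0, 0, 0], [-0.036, 0, 0, 0, 0, 0], [-0.036, 0, 0, 0, 0, 0]]
  ]
}}

```text
time_s: 4.0
tcp_pos: [578.9, -60.5, 105.9]
tool_rot: [0.175, 3.135, -0.0]
wrist_force: [1.4, -0.3, 0.8]
grip_width: -0.1
```

```bash
cat > side.py <<'E'
import sys
from h import *
q=viewer.read_camera("side"); print({k:np.round(v,1) for k,v in r.state().items() if k in("tcp_pos","wrist_force","time_s")})
a=cv2.resize(q["img"][130:260,190:320],None,fx=4.5,fy=4.5)[:,:,::-1]; cv2.imwrite("pics/"+sys.argv[1],a)
E
python3 side.py s2.png
```

```text
{'time_s': np.float64(4.0), 'tcp_pos': array([578.9, -60.4, 105.5]), 'wrist_force': array([1. , 0.1, 0.4])}
```

View pics/s2.png

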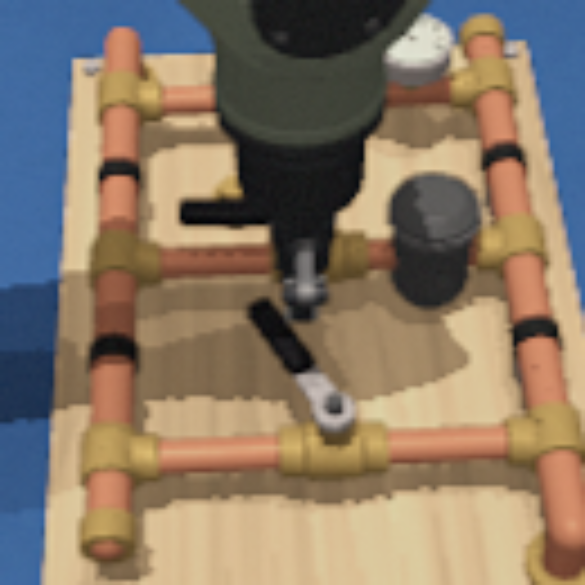

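>>> {"method": "apply_moves", "body": {
  "targets": [
    [[-0.006, -0.001, -0.004, 0, 0, 0], [-0.013, -0.003, -0.004, 0, 0, 0], [-0.018, -0.004, -0.004, 0, 0, 0], [-0.024, -0.006, -0.004, 0, 0, 0], [-0.024, -0.006, -0.004, 0, 0, 0]]
  ]
}}

```text
time_s: 4.55
tcp_pos: [553.9, -66.9, 100.3]
tool_rot: [-0.176, -3.136, 0.0]
wrist_force: [1.8, 0.5, -0.1]
grip_width: -0.3
```

```bash
python3 side.py s3.png
```

```text
{'time_s': np.float64(4.6), 'tcp_pos': array([554.1, -66.8, 100.2]), 'wrist_force': array([ 0.5, -0. ,  0.5])}
```

View pics/s3.png

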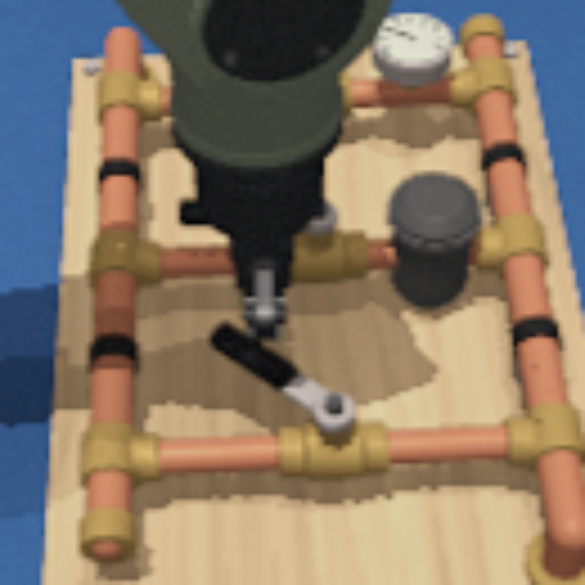

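The lever follows, now at about 0.7 rad. Continuing the arc.

>>> {"method": "apply_moves", "body": {
  "targets": [
    [[-0.007, -0.004, 0, 0, 0, 0], [-0.014, -0.009, 0, 0, 0, 0], [-0.02, -0.014, 0, 0, 0, 0], [-0.025, -0.019, 0, 0, 0, 0], [-0.03, -0.024, 0, 0, 0, 0]]
  ]
}}

```text
time_s: 5.1
tcp_pos: [524.3, -90.7, 100.3]
tool_rot: [0.175, 3.136, 0.0]
wrist_force: [4.3, 2.7, 1.4]
grip_width: 0.3
```

>>> {"method": "apply_moves", "body": {
  "targets": [
    [[-0.003, -0.005, 0, 0, 0, 0], [-0.006, -0.009, 0, 0, 0, 0], [-0.006, -0.012, 0, 0, 0, 0], [-0.006, -0.012, 0, 0, 0, 0]]
  ]
}}

```text
time_s: 5.5
tcp_pos: [517.8, -103.1, 100.1]
tool_rot: [-0.176, -3.135, 0.0]
wrist_force: [-0.9, 1.3, 0.4]
grip_width: -0.3
```

```bash
python3 side.py s4.png
```

```text
{'time_s': np.float64(5.6), 'tcp_pos': array([ 518. , -103.1,  100.1]), 'wrist_force': array([-0.1,  0.3,  0.3])}
```

View pics/s4.png

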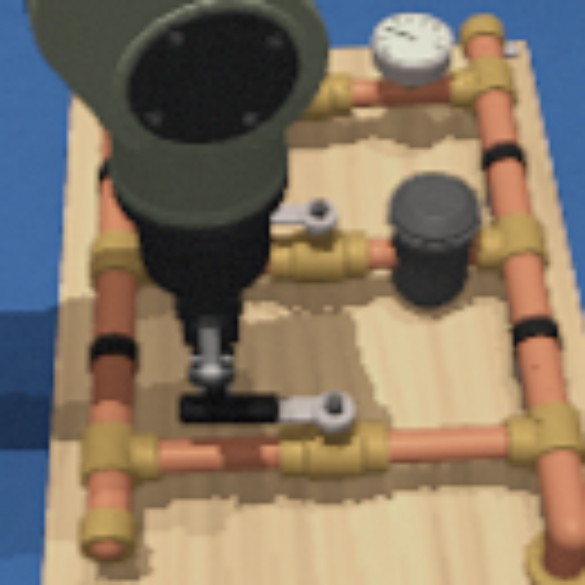

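The bypass lever is nearly along its pipe. I'll press in small steps until the stop shows in the force.

>>> {"method": "apply_moves", "body": {
  "targets": [
    [[0, -0.002, 0, 0, 0, 0], [0, -0.004, 0, 0, 0, 0], [0, -0.004, 0, 0, 0, 0]]
  ]
}}

```text
time_s: 5.85
tcp_pos: [518.1, -106.8, 100.1]
tool_rot: [-0.175, -3.136, 0.0]
wrist_force: [-0.8, 2.0, 0.2]
grip_width: -0.2
```

>>> {"method": "apply_moves", "body": {
  "targets": [
    [[0, -0.002, 0, 0, 0, 0], [0, -0.003, 0, 0, 0, 0], [0, -0.003, 0, 0, 0, 0]]
  ]
}}

```text
time_s: 6.15
tcp_pos: [518.1, -107.8, 100.1]
tool_rot: [-0.173, -3.136, -0.004]
wrist_force: [-3.5, 15.9, 1.3]
grip_width: -0.0
```

The force rose to 16 N, so the bypass lever is at its open stop. Backing off and crossing towards the near side of the filter lever.

>>> {"method": "apply_moves", "body": {
  "targets": [
    [[0, 0.005, 0, 0, 0, 0], [0.002, 0.03, 0, 0, 0, 0], [0.006, 0.06, 0, 0, 0, 0], [0.01, 0.09, 0, 0, 0, 0], [0.01, 0.09, 0, 0, 0, 0]]
  ]
}}

```text
time_s: 6.65
tcp_pos: [529.1, -15.8, 100.4]
tool_rot: [0.168, 3.136, 0.002]
wrist_force: [0.7, -0.3, -1.0]
grip_width: 0.2
```

```bash
python3 side.py s5.png
```

```text
{'time_s': np.float64(6.7), 'tcp_pos': array([528.8, -18.3, 100.3]), 'wrist_force': array([ 0.1, -0.8, -1.6])}
```

View pics/s5.png

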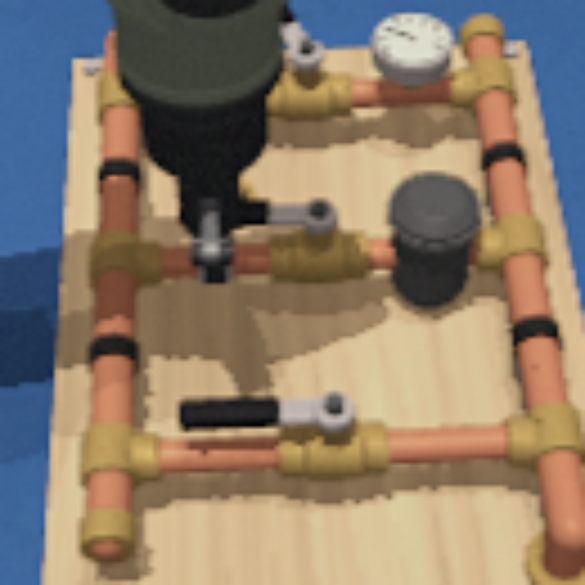

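```bash
python3 - <<'E'
from h import *
q=viewer.read_camera("side")
S=lambda x,y:(190+x/4.5-.4,130+y/4.5-.4)
a=atz(q,S(335,410),107);b=atz(q,S(184,410),107);print(a,b)
a=atz(q,S(335,415),100);b=atz(q,S(182,415),100);d=b-a;print(a,b)
x=np.array([.994,-.112]);y=np.array([.112,.994]);print(np.arctan2(d[:2]@y,-d[:2]@x))
E
```

```text
[ 586.94780145 -143.35355909  107.        ] [ 496.99586597 -128.25662495  107.        ]
[ 587.24846395 -142.18848238  100.        ] [ 495.52746392 -126.79775205  100.        ]
0.054047795071251806
```

The bypass lever reads 0.05 rad, which is open. Now the filter arc.

>>> {"method": "apply_moves", "body": {
  "targets": [
    [[0.0, 0.02, 0, 0, 0, 0], [0.001, 0.035, 0, 0, 0, 0], [0.001, 0.045, 0, 0, 0, 0], [0.002, 0.052, 0, 0, 0, 0], [0.004, 0.062, 0, 0, 0, 0]]
  ]
}}

```text
time_s: 7.25
tcp_pos: [532.5, 40.7, 100.3]
tool_rot: [0.179, 3.136, -0.003]
wrist_force: [0.6, -4.5, -0.4]
grip_width: -0.2
```

>>> {"method": "apply_moves", "body": {
  "targets": [
    [[0.003, 0.008, 0, 0, 0, 0], [0.007, 0.017, 0, 0, 0, 0], [0.012, 0.025, 0, 0, 0, 0], [0.018, 0.033, 0, 0, 0, 0], [0.018, 0.033, 0, 0, 0, 0]]
  ]
}}

```text
time_s: 7.75
tcp_pos: [550.7, 75.4, 100.1]
tool_rot: [-0.175, -3.137, 0.0]
wrist_force: [-0.1, -0.6, 0.2]
grip_width: -0.3
```

```bash
python3 side.py s6.png
```

```text
{'time_s': np.float64(7.8), 'tcp_pos': array([550.4,  75. , 100.1]), 'wrist_force': array([ 0.6, -0.7, -0.7])}
```

View pics/s6.png

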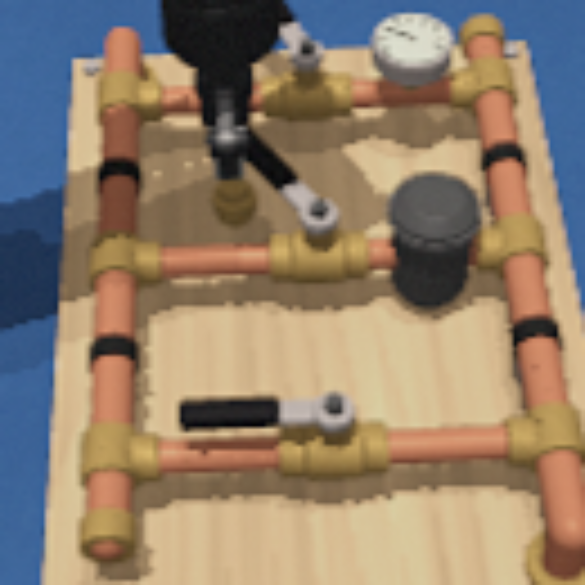

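The filter lever is at about 0.9 rad and following; bypass, coupling and gauge are unchanged. Continuing.

>>> {"method": "apply_moves", "body": {
  "targets": [
    [[0.007, 0.006, 0, 0, 0, 0], [0.015, 0.012, 0, 0, 0, 0], [0.024, 0.017, 0, 0, 0, 0], [0.033, 0.021, 0, 0, 0, 0], [0.037, 0.022, 0, 0, 0, 0]]
  ]
}}

```text
time_s: 8.3
tcp_pos: [587.4, 96.8, 100.0]
tool_rot: [-0.176, -3.136, 0.001]
wrist_force: [-4.6, -3.0, 0.5]
grip_width: -0.1
```

>>> {"method": "apply_moves", "body": {
  "targets": [
    [[0.003, 0, 0, 0, 0, 0], [0.006, 0.001, 0, 0, 0, 0], [0.006, 0.001, 0, 0, 0, 0]]
  ]
}}

```text
time_s: 8.6
tcp_pos: [593.0, 97.8, 100.1]
tool_rot: [-0.176, -3.136, 0.001]
wrist_force: [-4.8, -1.7, -0.5]
grip_width: 0.4
```

```bash
python3 side.py s7.png
```

```text
{'time_s': np.float64(8.6), 'tcp_pos': array([593.1,  97.8, 100.1]), 'wrist_force': array([-4. , -2.3, -1.6])}
```

View pics/s7.png

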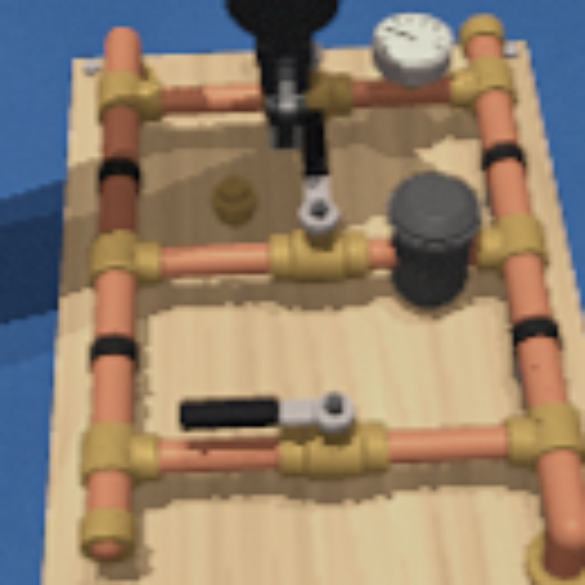

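>>> {"method": "apply_moves", "body": {
  "targets": [
    [[0.002, 0, 0, 0, 0, 0], [0.003, 0, 0, 0, 0, 0], [0.003, 0, 0, 0, 0, 0]]
  ]
}}

```text
time_s: 8.95
tcp_pos: [593.4, 97.9, 100.0]
tool_rot: [-0.175, -3.13, 0.003]
wrist_force: [-23.0, -2.3, 11.6]
grip_width: -0.1
```

>>> {"method": "apply_moves", "body": {
  "targets": [
    [[0.002, 0, 0, 0, 0, 0], [0.002, 0, 0, 0, 0, 0], [0.002, 0, 0, 0, 0, 0]]
  ]
}}

```text
time_s: 9.25
tcp_pos: [593.8, 97.8, 99.8]
tool_rot: [-0.175, -3.126, 0.004]
wrist_force: [-37.2, -2.8, 17.9]
grip_width: 0.2
```

Force reached 37 N with no further motion, so this is the shut stop. Backing off and lifting clear.

>>> {"method": "apply_moves", "body": {
  "targets": [
    [[-0.006, 0, 0, 0, 0, 0], [-0.02, 0, 0, 0, 0, 0], [-0.02, 0, 0.04, 0, 0, 0], [-0.02, 0, 0.09, 0, 0, 0], [-0.02, 0, 0.13, 0, 0, 0]]
  ]
}}

```text
time_s: 9.75
tcp_pos: [578.8, 98.4, 233.1]
tool_rot: [0.175, 3.134, 0.001]
wrist_force: [0.3, -0.2, -0.2]
grip_width: 0.1
```

>>> {"method": "apply_moves", "body": {
  "targets": [
    [[-0.03, 0.04, 0.02, 0, 0, 0], [-0.06, 0.08, 0.03, 0, 0, 0], [-0.09, 0.12, 0.04, 0, 0, 0], [-0.12, 0.16, 0.04, 0, 0, 0], [-0.15, 0.2, 0.04, 0, 0, 0]]
  ]
}}

```text
time_s: 10.25
tcp_pos: [430.8, 295.3, 271.1]
tool_rot: [0.176, 3.135, 0.003]
wrist_force: [0.7, 1.4, 0.1]
grip_width: 0.0
```

>>> {"method": "apply_moves", "body": {
  "targets": [
    [[-0.03, 0.04, 0, 0, 0, 0], [-0.06, 0.08, 0, 0, 0, 0], [-0.09, 0.12, 0, 0, 0, 0], [-0.12, 0.16, 0, 0, 0, 0], [-0.15, 0.2, 0, 0, 0, 0]]
  ]
}}

```text
time_s: 10.75
tcp_pos: [280.4, 495.5, 270.7]
tool_rot: [0.175, 3.136, 0.002]
wrist_force: [0.1, 0.3, 0.0]
grip_width: -0.2
```

>>> {"method": "apply_moves", "body": {
  "targets": [
    [[0, 0, 0, 0, 0, 0], [0, 0, 0, 0, 0, 0]]
  ]
}}

```text
time_s: 10.95
tcp_pos: [281.2, 494.5, 270.3]
tool_rot: [0.173, 3.137, 0.001]
wrist_force: [1.4, -0.5, 0.6]
grip_width: 0.0
```

```bash
python3 - <<'E'
from h import *
p=viewer.read_camera("top"); q=viewer.read_camera("side")
s=r.state();print(s["time_s"],np.round(s["tcp_pos"]),s["wrist_force"])
save(p,"t8f.png")
cv2.imwrite("pics/t8.png",cv2.resize(p["img"][120:260,130:330],None,fx=4,fy=4,interpolation=cv2.INTER_CUBIC)[:,:,::-1])
for l,z in [("jar",0),("coupling",12),("wrench",0),("gauge_grip",100)]:
    for m in spotter.mark_of(l,p)[:2]: print(l,round(m["conf"],2),np.round(atz(p,m["point"],z)))
E
```

```text
11.05 [283. 493. 270.] [0.10568001 0.3579179  0.09609358]
jar 0.74 [549. 467.   0.]
coupling 0.4 [554. 124.  12.]
coupling 0.19 [604.  14.  12.]
wrench 0.82 [ 532. -529.    0.]
wrench 0.16 [629.  28.   0.]
gauge_grip 0.68 [595. 259. 100.]
```

View pics/t8.png

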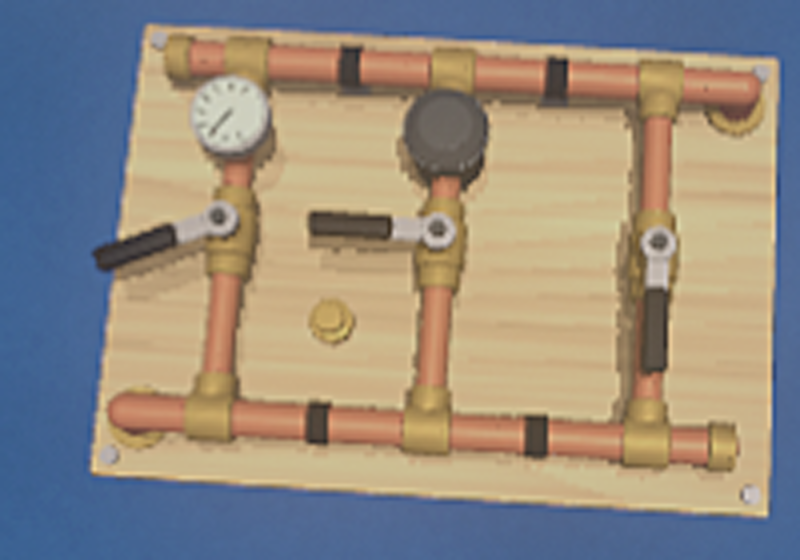

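View pics/t8f.png

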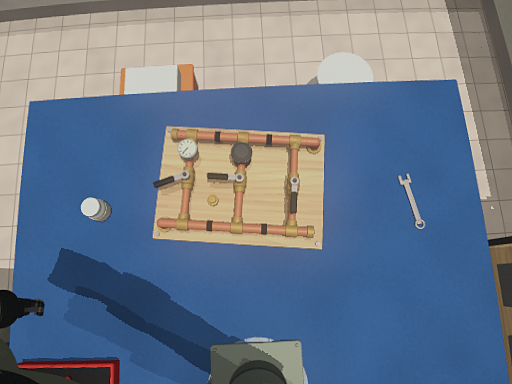

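The top view shows the filter lever parallel to the line of pivots (slopes 0.055 and 0.059) and the bypass lever parallel to its pipe (0.03 and 0.035). The gauge lever, jar, coupling and wrench are at their earlier pixels, and the arm is clear. Handing in.

```bash
python3 -c "
from h import *
print(r.sign_off())"
```

```text
the job is handed in; nothing more can be done
None
```

The heating loop is on bypass and the job is handed in; sign-off gives no verdict. With the gripper shut, I pushed the bypass lever round to its open stop (force rose to 16 N). Then I pushed the filter lever round to its shut stop (37 N, no further motion). I backed off, lifted and parked the arm clear to the left, at about 11 s of the 56 s allowed.

**Levers:** in the final top view both line up with where they should be to within about 0.01 rad. An earlier side-camera reading put the bypass lever at 0.05 rad, which disagrees slightly but is still inside the 0.12 rad limit.

**Gauge lever and loose things:** all appear at the same pixels as at the start. The network's positions for jar, coupling and wrench differed by 5 to 10 mm between the two looks. I take that as detection scatter, since the pictures show no movement.

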